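# Slide the test pieces down onto the sloped inspection stand

### The job

Get the sloped inspection stand ready: first take the slotted clamp that was left on its sloping face and lay it flat and right way up in the small grey tray. Then, without lifting them, push the white cell holder and the dark solar module forward off the stand's level shelf so that each lies flat on the sloping face, side by side within its width, with its front edge square against the bottom lip. Leave everything else on the trolley where it is.

Things in the scene. Friction and masses are not known exactly. Their poses are not given: they have to be found in the camera images.
- stand: Fixed grey bent-sheet stand, 230 mm wide (+-115 in y), ends and back open. Origin on the trolley top; x from lip to shelf (away from the robot), y left, z up. In mm: face rises at 25 deg from the lip corner (x -68, z 30) to a bend (x 9, z 66), then a level shelf, z 66, to x 89.
- stand_face: Sloping face of the stand, 85 mm long up the slope. Origin at the middle of the inside corner with the lip; x up the slope, y left along the lip, z out of the face. The lip is 4 mm thick and stands 12 mm out of the face. Friction about 0.6: pieces rarely slide down by themselves.
- holder_center (a point): Centre (half-way up) of the white test-cell holder, a loose flat block 60 (its x) x 100 (its y) x 13 mm, 0.19 kg. Starts flat on the stand's shelf, its 100 mm side along the lip to within 0.2 rad. Small connectors show on one long side. z up.
- module_center (a point): Centre (half-way up) of the dark framed solar module, a loose plate 60 (its x) x 70 (its y) x 12 mm, 0.12 kg. Starts flat on the stand's shelf beside the holder (either side), its 70 mm side along the lip to within 0.2 rad. z up.
- clamp_center (a point): Centre of the body of the light slotted table clamp, a loose bar 26 (its x) x 75 (its y) x 11 mm, with a screw head on top reaching 17 mm from its underside, 0.11 kg. Starts flat on the sloping face, its length up the slope, lower end at the lip; can be pinched across the 26 mm sides. z is its upper side.
- tray: Fixed small open grey tray, 115 mm (its x) by 90 mm (its y), 22 mm high, walls and floor 4 mm thick. Origin at the centre of its underside, z up.
- parts_case: Bystander: closed parts case with clear lid, 92 x 130 x 29 mm, origin at the centre of its underside.
- sensor: Bystander: round black sensor, 48 mm across, 26 mm high, origin at the centre of its underside.
- bottle: Bystander: amber dropper bottle, 32 mm across, 105 mm high, origin at the centre of its underside.
- post: Bystander: post holder with steel post, 25 x 41 mm, 95 mm high, origin near the centre of its underside.
- mirror: Bystander: mirror mount on a foot, 51 x 52 mm, 106 mm high, origin at the centre of its underside.
- filter: Bystander: framed optical filter lying flat, 50 x 50 x 9 mm, origin at the centre of its underside.

How it is judged:
On the way, in this order (a step that is already met when the one before it is completed fails the run):
1. the clamp lies flat in the tray (x of clamp_center in the frame of tray between -0.045 and 0.045 m and y of clamp_center in the frame of tray between -0.03 and 0.03 m and height (world z) of clamp_center below 0.016 m and angle between clamp_center's own z axis and vertical below 0.15 rad and linear speed of clamp below 0.02 m/s), for 0.2 s.
2. then both pieces lie on the sloping face against the lip (x of holder_center in the frame of stand_face between 0.024 and 0.0355 m and y of holder_center in the frame of stand_face between -0.068 and 0.068 m and z of holder_center in the frame of stand_face between 0.0035 and 0.0105 m and angle between the z axis of each of holder_center, module_center and the z axis of stand_face, either way round below 0.08 rad and angle between the x axis of each of holder_center, module_center and the x axis of stand_face, either way round below 0.09 rad and linear speed of each of holder, module below 0.02 m/s and x of module_center in the frame of stand_face between 0.024 and 0.0355 m and y of module_center in the frame of stand_face between -0.083 and 0.083 m and z of module_center in the frame of stand_face between 0.003 and 0.01 m), for 0.2 s.
At the end, for the whole second after the job is handed in: Holder and module lie flat (0.08 rad) on the sloping face, within its width (few mm overhang allowed), square to the lip within 0.09 rad, centre at most 5.5 mm up-slope of full lip contact; clamp lies flat, right way up, on the tray's floor; all at rest (all of step 1 and all of step 2); the robot touches nothing.
It fails at once if a bystander (parts case, sensor, bottle, post holder, mirror mount or filter) is tipped or moved more than 2.5 cm (distance of any of parts_case, sensor, bottle, post, mirror, filter from where it was at the start of the episode above 0.025 m or angle between any of parts_case, sensor, bottle, post, mirror, filter's own z axis and vertical above 0.35 rad).
It fails at once if the cell holder is lifted more than about 2 cm above its place on the shelf instead of being slid (height (world z) of holder_center above 0.0924 m).
It fails at once if the solar module is lifted more than about 2 cm above its place on the shelf instead of being slid (height (world z) of module_center above 0.0919 m).
It also fails if it takes over 69 s, if anything falls off the work surface, if the arm or the gripper's body presses on something with over 40 N, if the wrist force passes 120 N, or if a joint passes its speed limit or range.

### The arm

A 6-joint arm with a two-finger parallel gripper is mounted at the origin on a cart in front of the work surface, level with it; the furniture and walls round the work are solid. World frame = base frame: x ahead of the robot, y to its left, z up, the work surface at z = 0. Lengths are in m, angles in rad, forces in N, time in s.
With the tool pointing down it reaches from about 0.275 to 0.825 m from the base axis. Payload 4.9 kg.
Tool frame: the origin (TCP) lies on the centre line of the jaws, within the pads' length; the fingertips stand 22 mm ahead of it and the grasp point (between the pads) lies 3 mm ahead of it; z points along the fingers, x is the direction in which the jaws open and shut, and the axes are right-handed (so a half turn about z gives the same grasp; the last joint's range is limited). The gripper opens to 85 mm and grips with 20 to 120 N. Pads are 22 mm wide; open, the fingers measure 114 mm over their backs; the gripper's body (76 mm by 85 mm) begins 54 mm behind the grasp point. The pads swing forward as they close: fully open they stand 13 mm farther back than shut.
Start: joints at [-1.342, 0.326, -0.193, 1.052, 0, 1.437], TCP at [0.195, -0.514, 0.253] pointing down, gripper open.
Joint ranges: [-2.65, 2.65], [-0.97, 1.79], [-1.3, 1.35], [-1.93, 2.1], [-1.47, 1.37], [-3.14, 3.14]. Speed limits (rad/s): [2.57, 2.57, 3.14, 3.14, 3.14, 3.14].

### API

Orientations are given as a rotation vector (axis times angle).
In Python, from rig import readout, grab_frame, camera_params, sign_off gives the robot as it stands. The module is installed in compiled form; this text tells all that it offers.
- The arm moves only by the shell command python3 -m pendant 'ROWS'. ROWS is JSON, a list of rows, each a list of 7 numbers: the shift along the tool's x, y, z in cm, then the turn, a rotation vector about the tool's x, y, z in rad, then the closure, from 0 (fully open) to 1 (shut). In form: [[x, y, z, ax, ay, az, hand], ...]. A call has exactly 5 rows; each row is the pose to reach, as a shift and turn from the pose commanded when the call began, along the tool's axes at that moment; what a row does not reach only later rows make up. A row lasts 1/10 s, in which the tool goes at most 50 mm and 8.59 degrees, less where a joint would pass 70% of its speed; a pose out of reach is approached as far as the arm can. A call with a gripper value outside its range is refused whole. The fingers move at their own pace and stop on an object; the grip force is fixed at half the most. Time passes only in rows, so rows that repeat a pose let the fingers close, or fill a call up. It gives the time, the measured TCP pose, the force and the opening at its end, in the units of the state.
- readout.state(): the state, without advancing time (a new reading comes with each control period).
- grab_frame(name): name is "scene" or "top" or "wrist"; returns the picture (420x560x3 uint8, blue, green, red); there is no depth.
- camera_params(name): a dict with "K" (3x3 intrinsics, pixels), "k1" (the pictures are not rectified: a ray, as slopes to the right and down, at radius r is drawn at 1 + k1 r^2 times it, then the intrinsics apply), "rvec" (rotation vector, rad) and "tvec" (3), from world to camera coordinates, as OpenCV has them; the wrist camera has in their place "mount" (4x4, takes a point from camera to tool coordinates, whose origin is the TCP and whose axes are the tool frame's). Camera axes: x right, y down, z forward; pixel columns grow to the right and rows downward; lengths in m; the calibration is good to about 2 mm. A picture is of the moment at which its call begins: read the wrist's pose just before it. camera_params takes no time and is no camera call.
- sign_off(): hands the job in, once; it reports no verdict.
The state is a dict: "clock": time; "q": joint angles; "dq": joint speeds; "joint_efforts": joint torques, N m; "tool_pos": TCP position; "tcp_rot": TCP orientation; "contact_force": force on the tool from outside, world axes, zero at the start; "wrist_torque": the same for the moment, N m; "width": finger opening in m.
Only numpy, scipy, OpenCV 4.12 (cv2) and the standard library are available. Lean on these libraries where they do the work, as an engineer would, in place of code of your own. Each camera call takes 0.05 s, during which the arm holds its last target. There are 200 camera calls.

## Working session

There is one attempt and no reset: what is moved stays moved. The work goes in short steps, Python scripts to look and compute and a shell command to move; the robot and the scene stay as the last step left them, time stands still between calls to the robot, and variables do not carry over. Pictures are saved under pics/ and viewed, about 8 in all and at most 12, crops included, and the job is handed in when it is done.

```bash
mkdir -p pics; python3 - <<'E'
from rig import readout, grab_frame, camera_params
import cv2,numpy as np
s=readout.state();print({k:np.round(v,3) for k,v in s.items()})
for n in("scene","top"):
    f=grab_frame(n);cv2.imwrite(f"pics/{n}0.png",f)
    p=camera_params(n);print(n,{k:np.round(v,3).tolist() for k,v in p.items()})
print(camera_params("wrist"))
E
```

```text
{'clock': np.float64(0.0), 'q': array([-1.342,  0.327, -0.194,  1.052, -0.   ,  1.437]), 'dq': array([ 0.001, -0.   , -0.001, -0.003, -0.   ,  0.001]), 'joint_efforts': array([-1.0000e-03, -4.4340e+01,  2.6244e+01,  1.5000e-02,  0.0000e+00,
       -0.0000e+00]), 'tool_pos': array([ 0.195, -0.514,  0.252]), 'tcp_rot': array([-2.585e+00,  1.784e+00,  2.000e-03]), 'contact_force': array([ 0.248, -0.094,  0.221]), 'wrist_torque': array([-0.003,  0.016,  0.001]), 'width': np.float64(0.086)}
scene {'K': [[401.913, 0.0, 278.735], [0.0, 401.913, 216.332], [0.0, 0.0, 1.0]], 'k1': -0.07, 'rvec': [1.888, -1.214, 0.613], 'tvec': [-0.283, 0.296, 0.55]}
top {'K': [[475.11, 0.0, 281.97], [0.0, 475.11, 203.833], [0.0, 0.0, 1.0]], 'k1': -0.076, 'rvec': [2.167, -2.114, 0.13], 'tvec': [-0.083, 0.499, 0.841]}
{'K': array([[314.0875557 ,   0.        , 276.8786619 ],
       [  0.        , 314.0875557 , 214.74840675],
       [  0.        ,   0.        ,   1.        ]]), 'k1': -0.07265282334366294, 'mount': array([[ 9.99999740e-01, -6.00759823e-04,  3.98757657e-04,
        -4.86505142e-04],
       [ 4.66437078e-04,  9.60688628e-01,  2.77627705e-01,
        -6.98314980e-02],
       [-5.49869518e-04, -2.77627447e-01,  9.60688658e-01,
        -1.20459303e-01],
       [ 0.00000000e+00,  0.00000000e+00,  0.00000000e+00,
         1.00000000e+00]])}
```

View pics/top0.png

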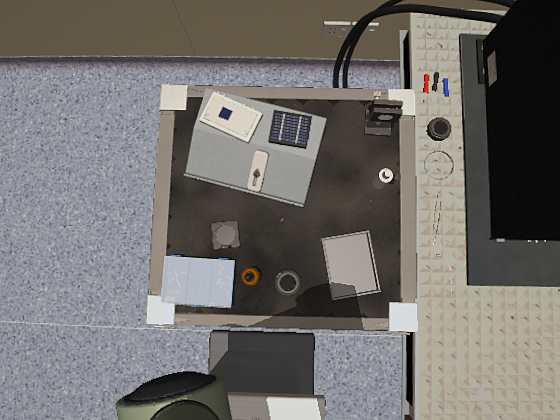

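View pics/scene0.png

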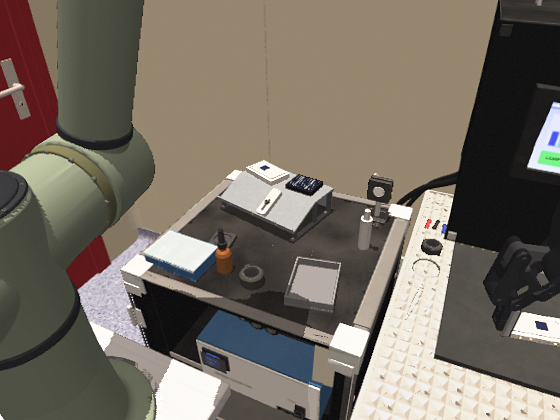

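Top view: stand with corners near (207,92), (327,115), (304,206), (185,175). The holder is at (232,117), the module at (290,128), the clamp at (258,172) and the tray at (350,265). The robot is at the bottom of the picture.

```bash
cat > h.py <<'E'
from rig import readout, grab_frame, camera_params
import cv2,numpy as np
from scipy.spatial.transform import Rotation as R
def cam(n,st=None):
    """K,dist,C,Rwc (cam->world)"""
    p=camera_params(n);d=np.array([p["k1"],0,0,0,0.])
    if n=="wrist":
        T=np.eye(4);T[:3,:3]=R.from_rotvec(st["tcp_rot"]).as_matrix();T[:3,3]=st["tool_pos"];T=T@p["mount"]
        return p["K"],d,T[:3,3],T[:3,:3]
    A=R.from_rotvec(p["rvec"]).as_matrix();return p["K"],d,-A.T@p["tvec"],A.T
def rays(c,uv):
    x=cv2.undistortPoints(np.array(uv,float).reshape(-1,1,2),c[0],c[1])[:,0]
    return np.c_[x,np.ones(len(x))]@c[3].T
def onplane(c,uv,p,n=(0,0,1)):
    r=rays(c,uv);n=np.array(n,float);t=((np.array(p)-c[2])@n)/(r@n);return c[2]+r*t[:,None]
def onz(c,uv,z): return onplane(c,uv,(0,0,z))
def proj(c,P):
    A=c[3].T;return cv2.projectPoints(np.array(P,float).reshape(-1,1,3),cv2.Rodrigues(A)[0],-A@c[2],c[0],c[1])[0][:,0]
def tooldelta(P,rotm=None):
    """world target (and rotation matrix) -> tool cm shift, rotvec"""
    s=readout.state();A=R.from_rotvec(s["tcp_rot"]).as_matrix()
    t=A.T@(np.array(P)-s["tool_pos"])*100
    rv=np.zeros(3) if rotm is None else R.from_matrix(A.T@rotm).as_rotvec()
    return np.round(t,2),np.round(rv,3)
E
python3 - <<'E'
from h import *
c=cam("top");print(c[2])
print("stand back L,R",onz(c,[(207,92),(327,115)],.066).round(3))
print("lip R,L",onz(c,[(304,206),(185,175)],.035).round(3))
print("holder/mod",onz(c,[(232,117),(290,128)],.075).round(3))
print("clamp",onz(c,[(258,172)],.055).round(3))
print("tray",onz(c,[(322,238),(369,231),(380,290),(333,298)],.022).round(3))
print("others case sensor bottle post mirror filter",onz(c,[(199,281),(287,282),(250,276),(386,176),(383,113),(225,235)],.03).round(3))
s=readout.state();print(R.from_rotvec(s["tcp_rot"]).as_matrix().round(3))
E
```

```text
[ 0.37883957 -0.08823316  0.90100764]
stand back L,R [[ 0.702  0.073  0.066]
 [ 0.662 -0.149  0.066]]
lip R,L [[ 0.497 -0.111  0.035]
 [ 0.551  0.112  0.035]]
holder/mod [[ 0.652  0.023  0.075]
 [ 0.633 -0.082  0.075]]
clamp [[ 0.555 -0.026  0.055]]
tray [[ 0.44  -0.146  0.022]
 [ 0.455 -0.233  0.022]
 [ 0.348 -0.254  0.022]
 [ 0.331 -0.168  0.022]]
others case sensor bottle post mirror filter [[ 0.356  0.077  0.03 ]
 [ 0.358 -0.083  0.03 ]
 [ 0.367 -0.016  0.03 ]
 [ 0.558 -0.264  0.03 ]
 [ 0.681 -0.259  0.03 ]
 [ 0.441  0.033  0.03 ]]
[[ 0.355 -0.935 -0.   ]
 [-0.935 -0.355  0.002]
 [-0.002 -0.    -1.   ]]
```

```bash
python3 -m pendant '[[-5,-4.5,-5,0,0,-0.15,0],[-10,-9,-5,0,0,-0.3,0],[-15,-13.5,-5,0,0,-0.45,0],[-19,-17,-5,0,0,-0.6,0],[-21,-19.2,-5,0,0,-0.75,0]]'
python3 - <<'E'
from h import *
ys=-0.21
M=np.array([[-np.sin(ys),np.cos(ys),0],[np.cos(ys),np.sin(ys),0],[0,0,-1]]).T
print(tooldelta((.50,-.06,.30),M), readout.state()["q"].round(3))
E
```

```text
clock: 0.6
tool_pos: [0.2826, -0.2901, 0.3018]
tcp_rot: [-3.061, 0.705, -0.0]
contact_force: [0.6, -0.4, 1.6]
width: 0.0855
(array([  9.49, -30.2 ,   0.19]), array([-0.   , -0.   , -1.814])) [-0.981  0.021 -0.442  1.108  0.     1.042]
```

```bash
python3 -m pendant '[[1.9,-6,0,0,0,-0.15,0],[3.8,-12,0,0,0,-0.3,0],[5.7,-18,0,0,0,-0.45,0],[7.6,-24,0,0,0,-0.6,0],[9.5,-30.2,0.2,0,0,-0.75,0]]' >/dev/null
python3 -m pendant '[[0,0,0,0,0,-0.15,0],[0,0,0,0,0,-0.3,0],[0,0,0,0,0,-0.45,0],[0,0,0,0,0,-0.6,0],[0,0,0,0,0,-0.75,0]]'
python3 - <<'E'
from h import *
ys=-0.21
M=np.array([[-np.sin(ys),np.cos(ys),0],[np.cos(ys),np.sin(ys),0],[0,0,-1]]).T
print(tooldelta((.50,-.06,.30),M), readout.state()["q"].round(3))
E
```

```text
clock: 1.6
tool_pos: [0.4551, -0.1112, 0.3005]
tcp_rot: [-2.719, -1.572, 0.001]
contact_force: [0.5, 0.4, 0.3]
width: 0.0855
(array([6.67, 1.34, 0.05]), array([-0.001,  0.   , -0.312])) [-0.397  0.145 -0.307  1.119 -0.     0.125]
```

```bash
python3 -m pendant '[[3,0.6,0,0,0,-0.15,0],[6.7,1.3,0,0,0,-0.31,0],[6.7,1.3,0,0,0,-0.31,0],[6.7,1.3,0,0,0,-0.31,0],[6.7,1.3,0,0,0,-0.31,0]]'
python3 - <<'E'
from h import *
import json
s=readout.state();f=grab_frame("wrist");cv2.imwrite("pics/w1raw.png",f)
json.dump({k:np.array(s[k]).tolist() for k in("tool_pos","tcp_rot")},open("w1.json","w"))
cv2.imwrite("pics/w1.png",cv2.resize(f,(800,600),interpolation=cv2.INTER_CUBIC));print(s["q"].round(3))
E
```

```text
clock: 2.1
tool_pos: [0.4997, -0.0604, 0.3006]
tcp_rot: [-2.451, -1.964, 0.002]
contact_force: [0.2, -0.2, -0.0]
width: 0.0856
[-0.267  0.212 -0.225  1.135 -0.    -0.047]
```

View pics/w1.png

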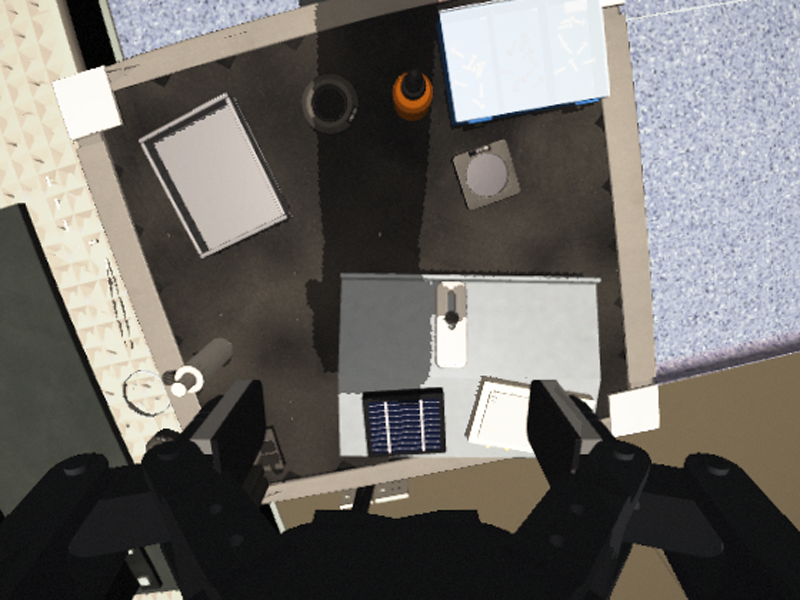

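Wrist view (800x600 scale). The stand lip runs from (341,275) to (600,280). The clamp is at (451,325), its lower end at the lip. The module is at (404,420), the holder at (505,415) partly behind a finger, and the tray corners are (140,140), (228,95), (288,215), (204,257). One enlarged crop will give accurate corners.

```bash
python3 - <<'E'
import cv2
f=cv2.imread("pics/w1raw.png")[188:326,232:424]
cv2.imwrite("pics/w1c.png",cv2.resize(f,None,fx=4,fy=4,interpolation=cv2.INTER_CUBIC))
E
```

```text
(no output)
```

View pics/w1c.png

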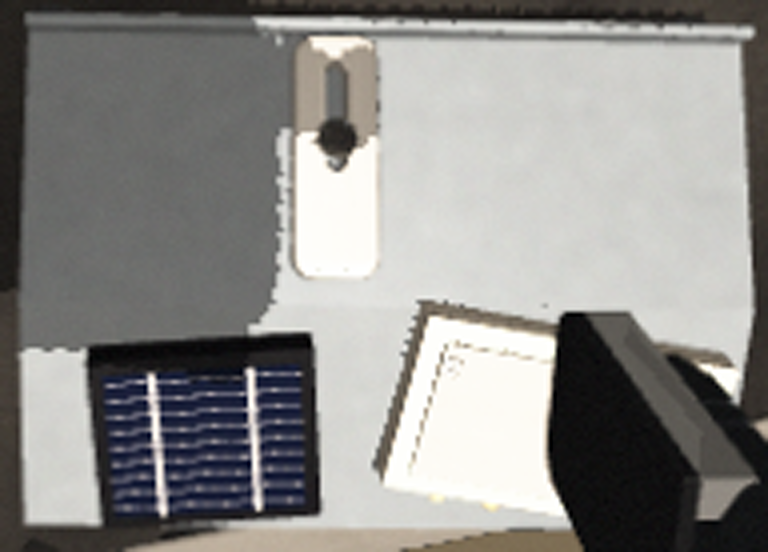

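```bash
cat > m.py <<'E'
from h import *
import json
st={k:np.array(v) for k,v in json.load(open("w1.json")).items()}
c=cam("wrist",st)
px=lambda a:[(232+(u-1.5)/4,188+(v-1.5)/4) for u,v in a]
lip=onz(c,px([(28,14),(754,27)]),.0392)
d=lip[1]-lip[0];print("lip",lip.round(4),"len",np.linalg.norm(d).round(4))
ys=np.arctan2(-d[0],d[1]);print("yaw",ys)
bk=onz(c,px([(22,525),(370,527)]),.066);d2=bk[1]-bk[0];print("back",bk.round(4),"yaw",np.arctan2(-d2[0],d2[1]))
A=R.from_euler("z",ys).as_matrix()
O=lip.mean(0)-A@np.array([-.0767,0,.0392]);O[2]=0
print("O stand",O.round(4)," back in stand",((bk-O)@A).round(4))
a=np.deg2rad(25)
F=A@np.array([[np.cos(a),0,-np.sin(a)],[0,1,0],[np.sin(a),0,np.cos(a)]])
O_f=O+A@np.array([-.068,0,.030])
cl=onplane(c,px([(295,36),(378,38),(380,277),(295,275)]),O_f+F[:,2]*.011,F[:,2])
print("clamp face frame",((cl-O_f)@F).round(4),"centre",cl.mean(0).round(4))
mo=onz(c,px([(90,348),(312,335)]),.066);mb=onz(c,px([(103,525),(320,513)]),.078)
print("module front, back in stand",((mo-O)@A).round(4),((mb-O)@A).round(4))
ho=onz(c,px([(430,318),(383,487),(555,333),(555,512)]),.079)
print("holder FL BL (top) F? B?",((ho-O)@A).round(4))
tr=onz(c,np.array([(140,140),(228,95),(288,215),(204,257)])*.7,.022)
print("tray",tr.round(4),tr.mean(0).round(4),np.linalg.norm(np.diff(tr,axis=0),axis=1).round(3))
t=cam("top");print("tray centre top", onz(t,[(322,238),(369,231),(380,290),(333,298)],.022).mean(0).round(4))
np.savez("pose.npz",O=O,A=A,F=F,Of=O_f,ys=ys,cl=cl.mean(0),tray=tr.mean(0))
# clamp grasp: z along -normal, x along stand y
G=np.c_[F[:,1],F[:,0],-F[:,2]];print("det",np.linalg.det(G))
np.save("G.npy",G)
E
python3 m.py
```

```text
lip [[ 0.4973 -0.1088  0.0392]
 [ 0.5508  0.113   0.0392]] len 0.2281
yaw -0.23674025656035735
back [[ 0.6574 -0.1496  0.066 ]
 [ 0.6832 -0.0382  0.066 ]] yaw -0.2272967319750698
O stand [ 0.5986 -0.0159  0.    ]  back in stand [[ 0.0885 -0.1162  0.066 ]
 [ 0.0874 -0.0018  0.066 ]]
clamp face frame [[ 0.0014 -0.0312  0.011 ]
 [ 0.0016 -0.0053  0.011 ]
 [ 0.0753 -0.0053  0.011 ]
 [ 0.075  -0.0311  0.011 ]] centre [ 0.5575 -0.0247  0.0562]
module front, back in stand [[ 0.0236 -0.0934  0.066 ]
 [ 0.018  -0.0243  0.066 ]] [[ 0.0796 -0.0888  0.078 ]
 [ 0.0741 -0.0202  0.078 ]]
holder FL BL (top) F? B? [[ 0.0055  0.0092  0.079 ]
 [ 0.0638 -0.0011  0.079 ]
 [ 0.0101  0.0476  0.079 ]
 [ 0.0727  0.0544  0.079 ]]
tray [[ 0.3475 -0.2531  0.022 ]
 [ 0.3319 -0.1666  0.022 ]
 [ 0.4395 -0.1443  0.022 ]
 [ 0.4582 -0.2301  0.022 ]] [ 0.3943 -0.1985  0.022 ] [0.088 0.11  0.088]
tray centre top [ 0.3935 -0.2001  0.022 ]
det 0.9999999999999998
```

```bash
cat > go.py <<'E'
from h import *
import sys
D=np.load("pose.npz");G=np.load("G.npy")
def face(x,y,h): return D["Of"]+D["F"]@np.array([x,y,h])
def shelf(x,y,z): return D["O"]+D["A"]@np.array([x,y,z])
E
python3 -c "
from go import *
print(tooldelta(face(.038,-.018,.095),G),D['O'],face(.038,-.018,.095))"
```

```text
(array([ 4.85,  1.29, 16.86]), array([-0.437, -0.003,  0.016])) [ 0.59863077 -0.01590801  0.        ] [ 0.52275602 -0.01611859  0.13215873]
```

```bash
python3 -m pendant '[[1.2,0.3,4,-0.14,0,0,0.5],[2.4,0.6,8,-0.28,0,0,0.5],[3.6,1,12,-0.437,-0.003,0.016,0.5],[4.85,1.3,16.9,-0.437,-0.003,0.016,0.5],[4.85,1.3,16.9,-0.437,-0.003,0.016,0.5]]'
python3 - <<'E'
from go import *
print(tooldelta(face(.038,-.018,.025),G))
s=readout.state();f=grab_frame("wrist");cv2.imwrite("pics/w2.png",f)
c=cam("wrist",s)
print(proj(c,[face(0,-.031,.011),face(0,-.005,.011),face(.075,-.005,.011),face(.075,-.031,.011)]).round(0).tolist())
E
```

```text
clock: 2.65
tool_pos: [0.5226, -0.0161, 0.132]
tcp_rot: [2.177, 1.712, 0.385]
contact_force: [1.0, -1.3, -1.2]
width: 0.0425
(array([-0.  , -0.01,  6.99]), array([ 0.005, -0.001, -0.001]))
[[257.0, 177.0], [297.0, 176.0], [295.0, 279.0], [259.0, 279.0]]
```

View pics/w2.png

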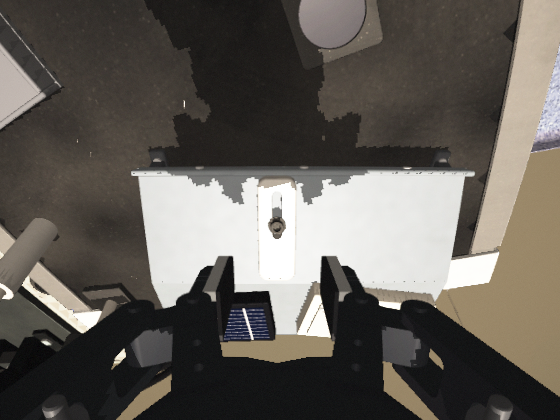

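The wrist view shows the clamp at columns 259–295, rows 179–279, exactly where predicted, and centred between the jaws. Now I descend and pinch.

```bash
python3 -m pendant '[[0,0,2,0,0,0,0.5],[0,0,4,0,0,0,0.5],[0,0,5.5,0,0,0,0.5],[0,0,6.5,0,0,0,0.5],[0,0,7,0,0,0,0.5]]'
python3 -m pendant '[[0,0,0,0,0,0,0.9],[0,0,0,0,0,0,0.9],[0,0,0,0,0,0,0.9],[0,0,0,0,0,0,0.9],[0,0,0,0,0,0,0.9]]'
python3 -m pendant '[[0,0,-1,0,0,0,0.9],[0,0,-3,0,0,0,0.9],[0,0,-5,0,0,0,0.9],[0,0,-7,0,0,0,0.9],[0,0,-9,0,0,0,0.9]]'
python3 - <<'E'
from go import *
t=D["tray"];y=.204
M=np.array([[-np.sin(y),np.cos(y),0],[np.cos(y),np.sin(y),0],[0,0,-1]]).T
np.save("M.npy",M)
print(tooldelta((t[0],t[1],.16),M))
E
```

```text
clock: 3.2
tool_pos: [0.5527, -0.0233, 0.0684]
tcp_rot: [2.179, 1.717, 0.381]
contact_force: [-1.0, 0.4, -0.6]
width: 0.0425
clock: 3.7
tool_pos: [0.5524, -0.0224, 0.0689]
tcp_rot: [2.177, 1.718, 0.382]
contact_force: [-1.5, 1.4, 2.6]
width: 0.0241
clock: 4.2
tool_pos: [0.5145, -0.0134, 0.1511]
tcp_rot: [2.178, 1.718, 0.382]
contact_force: [0.0, -0.0, -1.7]
width: 0.0242
(array([-20.8 ,  -6.31,  -3.94]), array([ 0.43 ,  0.095, -0.432]))
```

```bash
python3 -m pendant '[[-2,-0.6,-4,0.12,0.02,-0.12,0.9],[-6,-2,-4,0.22,0.05,-0.22,0.9],[-10.5,-3.2,-4,0.32,0.07,-0.32,0.9],[-15,-4.6,-4,0.43,0.095,-0.432,0.9],[-19,-6,-4,0.43,0.095,-0.432,0.9]]'
python3 - <<'E'
from go import *
t=D["tray"];print(tooldelta((t[0],t[1],.16),np.load("M.npy")))
s=readout.state();f=grab_frame("wrist");cv2.imwrite("pics/w3.png",f)
E
```

```text
clock: 4.7
tool_pos: [0.4026, -0.1846, 0.1621]
tcp_rot: [1.98, 2.438, -0.002]
contact_force: [0.8, -0.1, -0.9]
width: 0.0241
(array([-1.2 , -1.1 ,  0.21]), array([-0.   ,  0.001,  0.002]))
```

View pics/w3.png

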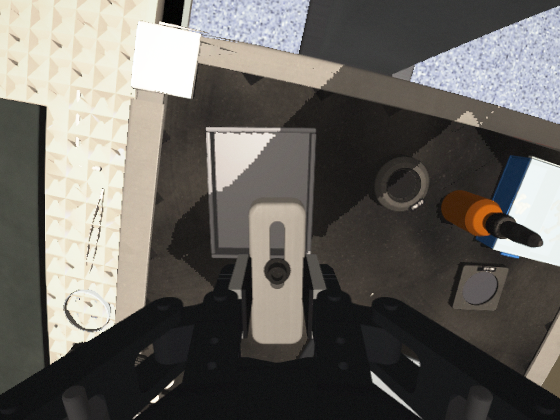

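The clamp is held level (249–305, 203–343) and lined up with the tray, whose rim corners are about (207,128), (316,128), (310,257), (213,257).

```bash
python3 - <<'E'
from go import *
s=readout.state();c=cam("wrist",s)
t=onz(c,[(207,128),(316,128),(310,257),(213,257)],.022);print(t.round(4),t.mean(0).round(4))
tc=(t.mean(0)+D["tray"])/2
print(tooldelta((tc[0],tc[1],.032),np.load("M.npy")))
E
```

```text
[[ 0.3427 -0.2577  0.022 ]
 [ 0.3255 -0.1718  0.022 ]
 [ 0.4351 -0.1513  0.022 ]
 [ 0.4526 -0.2365  0.022 ]] [ 0.389  -0.2043  0.022 ]
(array([-1.07, -0.97, 12.89]), array([-0.005,  0.004, -0.003]))
```

```bash
python3 -c "
from go import *
print(tooldelta((.3935,-.1995,.032),np.load('M.npy')))"
```

```text
(array([-0.91, -0.74, 12.89]), array([-0.005,  0.004, -0.003]))
```

```bash
python3 -m pendant '[[-0.5,-0.4,2,0,0,0,0.9],[-0.9,-0.75,5,0,0,0,0.9],[-0.9,-0.75,8,0,0,0,0.9],[-0.9,-0.75,10.5,0,0,0,0.9],[-0.9,-0.75,11.5,0,0,0,0.9]]'
python3 -m pendant '[[0,0,0.4,0,0,0,0.9],[0,0,0.8,0,0,0,0.9],[0,0,1.1,0,0,0,0.9],[0,0,1.4,0,0,0,0.9],[0,0,1.4,0,0,0,0.9]]'
python3 -c "
from go import *
print(tooldelta((.3935,-.1995,.029),np.load('M.npy')))"
```

```text
clock: 5.25
tool_pos: [0.395, -0.1911, 0.0444]
tcp_rot: [-1.983, -2.434, 0.001]
contact_force: [-0.6, -0.3, -0.2]
width: 0.0238
clock: 5.75
tool_pos: [0.3965, -0.1923, 0.032]
tcp_rot: [1.983, 2.435, -0.0]
contact_force: [-0.4, -0.7, -0.3]
width: 0.0236
(array([-0.65, -0.44,  0.3 ]), array([0.   , 0.001, 0.   ]))
```

```bash
python3 -m pendant '[[-0.65,-0.45,0,0,0,0,0.9],[-0.65,-0.45,0.1,0,0,0,0.9],[-0.65,-0.45,0.2,0,0,0,0.9],[-0.65,-0.45,0.3,0,0,0,0.9],[-0.65,-0.45,0.3,0,0,0,0.9]]'
python3 -m pendant '[[0,0,0.1,0,0,0,0.9],[0,0,0.1,0,0,0,0.9],[0,0,0.1,0,0,0,0.6],[0,0,0.1,0,0,0,0.55],[0,0,0.1,0,0,0,0.55]]'
python3 -m pendant '[[0,0,0,0,0,0,0.5],[0,0,-1,0,0,0,0.5],[0,0,-3,0,0,0,0.5],[0,0,-7,0,0,0,0.5],[0,0,-12,0,0,0,0.5]]'
python3 - <<'E'
from go import *
s=readout.state();f=grab_frame("wrist");cv2.imwrite("pics/w4.png",f)
t=grab_frame("top");a=cv2.resize(t[85:340,150:420],None,fx=1.6,fy=1.6)
o=np.zeros((420,560+432,3),np.uint8);o[:,:560]=f;o[:408,560:]=a
cv2.imwrite("pics/v4.png",cv2.resize(o,(800,338)))
E
```

```text
clock: 6.25
tool_pos: [0.3932, -0.1996, 0.0288]
tcp_rot: [1.984, 2.436, -0.001]
contact_force: [-0.1, -0.8, -0.0]
width: 0.0241
clock: 6.75
tool_pos: [0.3932, -0.1994, 0.0277]
tcp_rot: [1.984, 2.436, -0.0]
contact_force: [0.1, -0.4, 0.5]
width: 0.0385
clock: 7.25
tool_pos: [0.3918, -0.1985, 0.1484]
tcp_rot: [-1.982, -2.433, 0.001]
contact_force: [1.0, -1.1, 0.2]
width: 0.0424
```

View pics/v4.png

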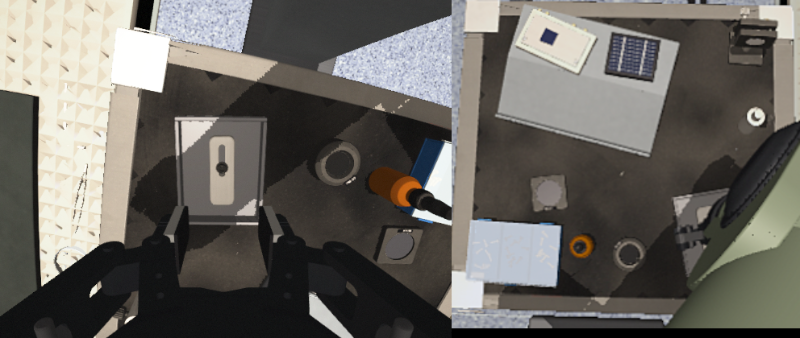

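The clamp lies centred in the tray at (222,170), screw up, and nothing else has moved. Next I go behind the holder for the push.

```bash
cat >> go.py <<'E'
V=np.c_[D["A"][:,1],D["A"][:,0],[0,0,-1]]
def where():
    s=readout.state();r=R.from_rotvec(s["tcp_rot"]).as_matrix()
    print("shelf",((s["tool_pos"]-D["O"])@D["A"]*1e3).round(1),"face",((s["tool_pos"]-D["Of"])@D["F"]*1e3).round(1),"F",s["contact_force"].round(1),"w",s["width"].round(4),
     "rotV",R.from_matrix(r.T@V).as_rotvec().round(3))
E
python3 -c "
from go import *
print(tooldelta(shelf(.106,.05,.20),V),shelf(.106,.05,.2),readout.state()['clock'])
c=cam('top');print('frame edges/wall', onz(c,[(280,88),(280,60)],.0).round(3),onz(c,[(280,60)],-.8).round(3))"
```

```text
(array([14.06, 35.32, -4.48]), array([0.008, 0.006, 0.441])) [0.71340093 0.00783666 0.2       ] 7.35
frame edges/wall [[ 0.738 -0.06   0.   ]
 [ 0.798 -0.059  0.   ]] [[ 1.17  -0.032 -0.8  ]]
```

```bash
python3 -m pendant '[[0,0,-5,0,0,0.1,0.3],[2,4,-5,0,0,0.2,0.3],[3.5,8,-5,0,0,0.3,0.3],[5,12,-5,0,0,0.44,0.3],[6.5,16,-5,0,0,0.44,0.3]]'
python3 -c "
from go import *
print(tooldelta(shelf(.106,.05,.20),V))"
```

```text
clock: 7.85
tool_pos: [0.5378, -0.1023, 0.1982]
tcp_rot: [2.469, 1.941, -0.0]
contact_force: [1.0, -0.4, -0.9]
width: 0.0601
(array([14.85, 14.46, -0.18]), array([ 0.   ,  0.001, -0.002]))
```

```bash
python3 -m pendant '[[3.5,3.4,0,0,0,0,0.3],[7,6.8,0,0,0,0,0.3],[10.5,10.2,0,0,0,0,0.3],[14,14,0,0,0,0,0.3],[14.8,14.5,-0.2,0,0,0,0.3]]'
python3 -m pendant '[[0,0,0,0,0,0,0.3],[0,0,0,0,0,0,0.3],[0,0,0,0,0,0,0.3],[0,0,0,0,0,0,0.3],[0,0,0,0,0,0,0.3]]'
python3 -c "
from go import *
where();print(tooldelta(shelf(.106,.05,.12),V))
s=readout.state();f=grab_frame('wrist');cv2.imwrite('pics/w5.png',f);c=cam('wrist',s)
print(proj(c,[shelf(.082,.0973,.079),shelf(.0646,-.0011,.079)]).round(0))"
```

```text
clock: 8.35
tool_pos: [0.7152, 0.0097, 0.1979]
tcp_rot: [-2.464, -1.948, -0.001]
contact_force: [-0.3, -0.7, -0.2]
width: 0.0594
clock: 8.85
tool_pos: [0.7118, 0.0058, 0.2004]
tcp_rot: [2.468, 1.943, 0.0]
contact_force: [-1.2, -0.1, 0.3]
width: 0.0601Traceback (most recent call last):
  File "<string>", line 3, in <module>
    where();print(tooldelta(shelf(.106,.05,.12),V))
    ~~~~~^^
  File "go.py", line 9, in where
    print("shelf",((s["tool_pos"]-D["O"])@D["A"]*1e3).round(1),"face",((s["tool_pos"]-D["Of"])@D["F"]*1e3).round(1),"F",s["contact_force"].round(1),"w",s["width"].round(4),
                                                                                                                                                        ^^^^^^^^^^^^^^^^
AttributeError: 'float' object has no attribute 'round'
```

```bash
sed -i 's/s\["width"\].round(4)/round(float(s["width"]),4)/' go.py; python3 -c "
from go import *
where();print(tooldelta(shelf(.106,.05,.12),V))
s=readout.state();f=grab_frame('wrist');cv2.imwrite('pics/w5.png',f);c=cam('wrist',s)
print(proj(c,[shelf(.082,.0973,.079),shelf(.0646,-.0011,.079)]).round(0))"
```

```text
shelf [104.9  47.7 200.4] face [228.7  47.7  81.3] F [-1.2 -0.1  0.3] w 0.0601 rotV [ 0.  0. -0.]
(array([0.24, 0.1 , 8.04]), array([ 0.,  0., -0.]))
[[340. 188.]
 [214. 166.]]
```

View pics/w5.png

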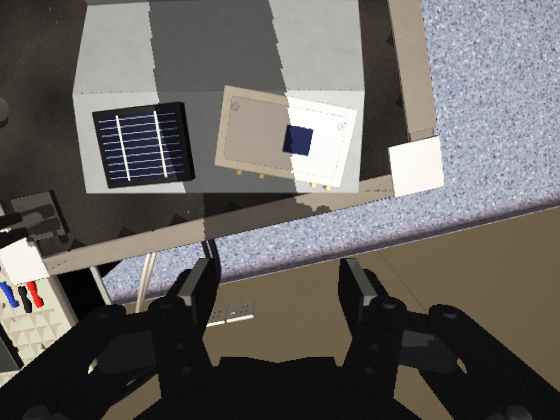

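```bash
python3 -c "
from go import *
s=readout.state();c=cam('wrist',s)
f=lambda p,z:((onz(c,p,z)-D['O'])@D['A']*1e3).round(1)
h=f([(224,87),(357,108),(350,187),(216,165)],.079);print('holder',h,h.mean(0))
m=f([(94,111),(182,102),(193,178),(107,187)],.078);print('mod',m,m.mean(0))
print('stand back',f([(86,192),(358,192)],.066), 'connectors',f([(239,174),(262,178),(314,187),(328,188)],.072))
"
```

```text
holder [[  7.2   9.3  79. ]
 [ 21.7 106.9  79. ]
 [ 81.1 105.   79. ]
 [ 63.9   0.8  79. ]] [43.475 55.5   79.   ]
mod [[ 22.  -91.1  78. ]
 [ 17.2 -22.5  78. ]
 [ 74.1 -18.   78. ]
 [ 80.8 -88.7  78. ]] [ 48.525 -55.075  78.   ]
stand back [[  87.3 -114.9   66. ]
 [  87.9  115.    66. ]] connectors [[72.  17.5 72. ]
 [75.2 35.8 72. ]
 [82.6 77.5 72. ]
 [83.4 88.9 72. ]]
```

Seen from above, the holder is at (285,138) with connectors along its back edge, and the module is at (145,145). Both are still flat on the shelf. Holder centre measures (43,55) mm in the stand frame. Descending behind it and pushing.

```bash
python3 -m pendant '[[0.8,0.1,2.5,0,0,0,0.3],[0.8,0.1,5,0,0,0,0.3],[0.8,0.1,8,0,0,0,0.3],[0.8,0.1,10,0,0,0,0.3],[0.8,0.1,11.1,0,0,0,0.3]]' >/dev/null
python3 -m pendant '[[0,0,0,0,0,0,0.3],[0,0,0,0,0,0,0.3],[0,0,0,0,0,0,0.3],[0,-0.3,0,0,0,0,0.3],[0,-0.6,0,0,0,0,0.3]]'
python3 -c "
from go import *
where()"
```

```text
clock: 9.9
tool_pos: [0.7097, 0.0155, 0.0897]
tcp_rot: [2.467, 1.944, 0.001]
contact_force: [-0.1, 0.7, 0.1]
width: 0.0597
shelf [100.6  56.6  89.7] face [178.   56.6 -17.1] F [-0.1  0.7  0.1] w 0.0597 rotV [0.002 0.    0.001]
```

Push to TCP x ≈ 60 mm, just short of tipping, and check.

```bash
python3 -m pendant '[[0,-0.4,0,0,0,0,0.3],[0,-0.8,0,0,0,0,0.3],[0,-1.2,0,0,0,0,0.3],[0,-1.6,0,0,0,0,0.3],[0,-2,0,0,0,0,0.3]]'
python3 -m pendant '[[0,-0.4,0,0,0,0,0.3],[0,-0.8,0,0,0,0,0.3],[0,-1.2,0,0,0,0,0.3],[0,-1.6,0,0,0,0,0.3],[0,-2,0,0,0,0,0.3]]'
python3 -c "
from go import *
where()
f=grab_frame('wrist');cv2.imwrite('pics/w6.png',f)"
```

```text
clock: 10.4
tool_pos: [0.6899, 0.0204, 0.089]
tcp_rot: [2.467, 1.944, 0.001]
contact_force: [0.9, 1.3, 1.1]
width: 0.0597
clock: 10.9
tool_pos: [0.6704, 0.0248, 0.0889]
tcp_rot: [2.467, 1.944, 0.0]
contact_force: [1.3, -0.1, 0.5]
width: 0.0598
shelf [60.2 56.4 88.9] face [141.1  56.4  -0.8] F [ 1.3 -0.1  0.5] w 0.0598 rotV [0.001 0.    0.001]
```

View pics/w6.png

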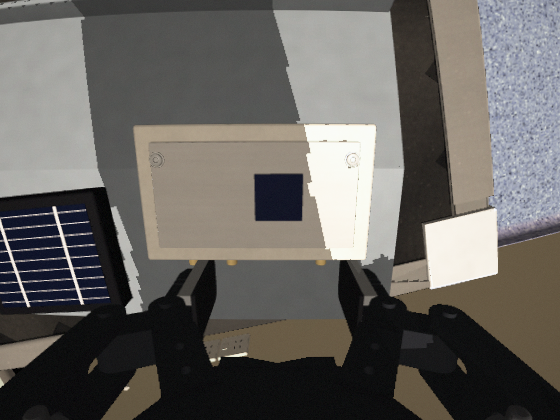

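The holder is now square (135–376, 125–260), still flat on the shelf, with both fingers on its back edge. Continuing over the bend.

```bash
python3 -m pendant '[[0,-0.25,0,0,0,0,0.3],[0,-0.5,0,0,0,0,0.3],[0,-0.75,0,0,0,0,0.3],[0,-1,0,0,0,0,0.3],[0,-1.2,0,0,0,0,0.3]]'
python3 -m pendant '[[0,-0.2,0,0,0,0,0.3],[0,-0.4,0,0,0,0,0.3],[0,-0.6,0,0,0,0,0.3],[0,-0.8,0,0,0,0,0.3],[0,-0.8,0,0,0,0,0.3]]'
python3 -c "
from go import *
where()
s=readout.state();f=grab_frame('wrist');cv2.imwrite('pics/w7.png',f)
np.savez('s7.npz',tool_pos=s['tool_pos'],tcp_rot=s['tcp_rot'])"
```

```text
clock: 11.45
tool_pos: [0.6587, 0.0277, 0.0888]
tcp_rot: [2.467, 1.944, -0.0]
contact_force: [2.6, -0.9, 1.9]
width: 0.0599
clock: 11.95
tool_pos: [0.6498, 0.0298, 0.0884]
tcp_rot: [-2.467, -1.944, 0.002]
contact_force: [0.1, 0.1, 1.1]
width: 0.0599
shelf [39.1 56.4 88.4] face [121.7  56.4   7.6] F [0.1 0.1 1.1] w 0.0599 rotV [-0.002  0.     0.001]
```

View pics/w7.png

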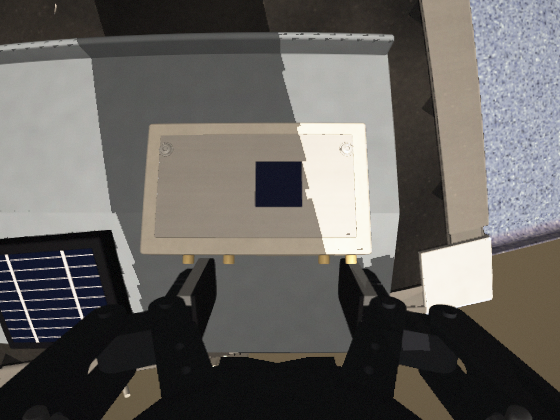

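The holder has tipped onto the sloping face: in the picture its front edge (150–366, row 125) is narrower than its back edge (141–371, row 253), with all four connectors showing. Next I go to a face-normal tool for the down-slope push.

```bash
python3 -c "
from go import *
z=np.load('s7.npz');c=cam('wrist',z)
p=onplane(c,[(150,125),(366,125),(371,253),(141,253)],face(0,0,.013),D['F'][:,2]);print(((p-D['Of'])@D['F']*1e3).round(1))
print('a',tooldelta(shelf(.062,.049,.125),V))"
python3 -m pendant '[[0,1,-1,0,0,0,0.3],[-0.2,2,-3,0,0,0,0.3],[-0.4,2.3,-3.7,-0.15,0,0,0.3],[-0.6,2.3,-3.7,-0.3,0,0,0.3],[-0.7,2.3,-3.7,-0.436,0,0,0.3]]'
python3 -m pendant '[[0,0,0,0,0,0,0.3],[0,0,0,0,0,0,0.3],[0,0,0,0,0,0,0.3],[0,0,0,0,0,0,0.3],[0,0,0,0,0,0,0.3]]'
python3 -c "
from go import *
where();print(tooldelta(face(.130,.049,.024),G))"
```

```text
[[ 45.3  -2.1  13. ]
 [ 45.6  97.2  13. ]
 [103.7  96.6  13. ]
 [103.9  -2.   13. ]]
a (array([-0.75,  2.3 , -3.69]), array([-0.003,  0.   ,  0.001]))
clock: 12.5
tool_pos: [0.672, 0.0175, 0.1255]
tcp_rot: [2.193, 1.728, 0.365]
contact_force: [0.4, -1.3, -0.3]
width: 0.0599
clock: 13.0
tool_pos: [0.6744, 0.0171, 0.126]
tcp_rot: [2.195, 1.73, 0.362]
contact_force: [0.1, -0.5, -0.7]
width: 0.06
shelf [ 65.9  49.9 126. ] face [162.   49.9  30.4] F [ 0.1 -0.5 -0.7] w 0.06 rotV [0.413 0.    0.001]
(array([-0.09, -3.18,  0.72]), array([-0.024, -0.   ,  0.001]))
```

```bash
python3 -m pendant '[[-0.1,-0.5,0.7,-0.024,0,0,0.3],[-0.1,-1,0.7,-0.024,0,0,0.3],[-0.1,-1.6,0.7,-0.024,0,0,0.3],[-0.1,-2.2,0.7,-0.024,0,0,0.3],[-0.1,-3.2,0.7,-0.024,0,0,0.3]]'
python3 -m pendant '[[0,-0.5,0,0,0,0,0.3],[0,-1,0,0,0,0,0.3],[0,-1.5,0,0,0,0,0.3],[0,-2,0,0,0,0,0.3],[0,-2.5,0,0,0,0,0.3]]'
python3 -c "
from go import *
where();print(tooldelta(face(.082,.0485,.024),G))"
```

```text
clock: 13.5
tool_pos: [0.6466, 0.0228, 0.1063]
tcp_rot: [2.178, 1.717, 0.381]
contact_force: [0.3, -0.2, -0.6]
width: 0.0596
clock: 14.0
tool_pos: [0.6242, 0.0281, 0.0955]
tcp_rot: [2.179, 1.717, 0.38]
contact_force: [0.5, 0.3, 0.5]
width: 0.0601
shelf [14.6 48.7 95.5] face [102.5  48.7  24.4] F [0.5 0.3 0.5] w 0.0601 rotV [0.436 0.    0.001]
(array([-0.02, -2.05,  0.04]), array([-0.   ,  0.   ,  0.001]))
```

```bash
python3 -m pendant '[[0,-0.4,0,0,0,0,0.3],[0,-0.8,0,0,0,0,0.3],[0,-1.2,0,0,0,0,0.3],[0,-1.6,0,0,0,0,0.3],[0,-2,0,0,0,0,0.3]]'
python3 -m pendant '[[0,-0.1,0,0,0,0,0.3],[0,-0.3,0,0,0,0,0.3],[0,-0.5,0,0,0,0,0.3],[0,-0.6,0,0,0,0,0.3],[0,-0.6,0,0,0,0,0.3]]'
python3 -c "
from go import *
where()
s=readout.state();f=grab_frame('wrist');cv2.imwrite('pics/w8.png',f)
np.savez('s8.npz',tool_pos=s['tool_pos'],tcp_rot=s['tcp_rot'])
c=cam('wrist',s);print('if seated corners:',proj(c,[face(0,-.002,.013),face(0,.097,.013),face(.06,.097,.013),face(.06,-.002,.013)]).round(0).tolist())
g=cv2.cvtColor(f,cv2.COLOR_BGR2GRAY)
print('profile col of holder', [int(v) for v in g[100:330:3,230]])"
```

```text
clock: 14.5
tool_pos: [0.6064, 0.0323, 0.0868]
tcp_rot: [2.179, 1.717, 0.379]
contact_force: [0.7, 0.4, -0.4]
width: 0.0598
clock: 15.0
tool_pos: [0.6011, 0.0335, 0.0842]
tcp_rot: [2.179, 1.718, 0.379]
contact_force: [-0.4, 0.2, -0.2]
width: 0.0602
shelf [-9.2 48.6 84.2] face [76.2 48.6 24.3] F [-0.4  0.2 -0.2] w 0.0602 rotV [0.435 0.    0.001]
if seated corners: [[153.0, 113.0], [396.0, 113.0], [383.0, 250.0], [166.0, 250.0]]
profile col of holder [53, 85, 91, 74, 91, 91, 94, 93, 125, 153, 156, 159, 157, 156, 133, 137, 138, 138, 137, 135, 134, 135, 137, 135, 137, 137, 138, 135, 135, 135, 135, 138, 136, 139, 138, 140, 140, 138, 139, 140, 140, 139, 140, 139, 139, 141, 141, 139, 138, 158, 156, 157, 155, 205, 205, 206, 205, 205, 205, 205, 204, 203, 182, 184, 186, 185, 185, 186, 188, 185, 181, 185, 186, 187, 186, 187, 188]
```

```bash
python3 -m pendant '[[0,-0.1,0,0,0,0,0.3],[0,-0.2,0,0,0,0,0.3],[0,-0.3,0,0,0,0,0.3],[0,-0.4,0,0,0,0,0.3],[0,-0.4,0,0,0,0,0.3]]'|grep force
python3 -m pendant '[[0,-0.05,0,0,0,0,0.3],[0,-0.1,0,0,0,0,0.3],[0,-0.15,0,0,0,0,0.3],[0,-0.15,0,0,0,0,0.3],[0,-0.15,0,0,0,0,0.3]]'|grep force
python3 -c "
from go import *
where()
s=readout.state();f=grab_frame('wrist');cv2.imwrite('pics/w9.png',f)
c=cam('wrist',s);print('if seated:',proj(c,[face(0,-.002,.013),face(0,.097,.013),face(.06,.097,.013),face(.06,-.002,.013)]).round(0).tolist())
g=cv2.cvtColor(f,cv2.COLOR_BGR2GRAY)
for u in(180,230,280): print(u,[int(v) for v in g[98:150:2,u]])"
```

```text
contact_force: [-0.9, -0.1, 0.1]
contact_force: [0.2, -0.4, -0.0]
shelf [-14.   48.6  82. ] face [70.9 48.6 24.3] F [ 0.2 -0.4 -0. ] w 0.0598 rotV [0.435 0.    0.001]
if seated: [[154.0, 126.0], [395.0, 126.0], [382.0, 261.0], [167.0, 261.0]]
180 [28, 26, 27, 28, 29, 29, 30, 28, 60, 84, 95, 97, 87, 104, 153, 161, 160, 160, 161, 162, 160, 160, 124, 140, 138, 139]
230 [29, 29, 26, 30, 29, 26, 26, 29, 72, 86, 95, 94, 85, 123, 161, 161, 161, 163, 164, 163, 164, 151, 129, 142, 141, 140]
280 [28, 30, 25, 29, 29, 25, 27, 23, 75, 89, 96, 94, 84, 123, 158, 156, 157, 163, 162, 162, 160, 144, 130, 139, 140, 142]
```

```bash
python3 -m pendant '[[0,-0.05,0,0,0,0,0.3],[0,-0.1,0,0,0,0,0.3],[0,-0.15,0,0,0,0,0.3],[0,-0.15,0,0,0,0,0.3],[0,-0.15,0,0,0,0,0.3]]'|grep force
python3 -m pendant '[[0,-0.03,0,0,0,0,0.3],[0,-0.06,0,0,0,0,0.3],[0,-0.1,0,0,0,0,0.3],[0,-0.1,0,0,0,0,0.3],[0,-0.1,0,0,0,0,0.3]]'|grep force
python3 -c "
from go import *
where()"
```

```text
contact_force: [3.9, -0.9, 1.5]
contact_force: [4.1, -3.2, 1.4]
shelf [-14.4  48.6  82.2] face [70.6 48.6 24.7] F [ 4.1 -3.2  1.4] w 0.0597 rotV [0.439 0.    0.   ]
```

The holder is seated: the force rises and the tool stalls. Backing off and going behind the module.

```bash
python3 -m pendant '[[0,1,0,0,0,0,0.3],[0,2,-2,0,0,0,0.3],[0,3,-5,0,0,0,0.3],[-1,5,-8,0.15,0,0,0.4],[-3,8,-9,0.3,0,0,0.5]]'
python3 -c "
from go import *
where();print(tooldelta(shelf(.104,-.055,.15),V))"
```

```text
clock: 17.6
tool_pos: [0.6128, 0.0098, 0.1826]
tcp_rot: [2.316, 1.834, 0.207]
contact_force: [2.3, 0.0, -0.7]
width: 0.043
shelf [  7.7  28.3 182.6] face [133.1  28.3 106.3] F [ 2.3  0.  -0.7] w 0.043 rotV [0.228 0.002 0.005]
(array([-8.37,  8.59,  5.36]), array([0.228, 0.002, 0.005]))
```

```bash
python3 -m pendant '[[-2,3,0,0.1,0,0,0.53],[-4,6,1,0.2,0,0,0.53],[-7,8,3,0.228,0.002,0.005,0.53],[-8.4,8.6,5,0.228,0.002,0.005,0.53],[-8.4,8.6,5.4,0.228,0.002,0.005,0.53]]'>/dev/null
python3 -m pendant '[[0,0,0,0,0,0,0.53],[0,0,0,0,0,0,0.53],[0,0,0,0,0,0,0.53],[0,0,0,0,0,0,0.53],[0,0,0,0,0,0,0.53]]'
python3 -c "
from go import *
where();print(tooldelta(shelf(.104,-.055,.09),V))
s=readout.state();f=grab_frame('wrist');cv2.imwrite('pics/w10.png',f)
c=cam('wrist',s)
print('module corners pred',proj(c,[shelf(.022,-.091,.078),shelf(.0172,-.0225,.078),shelf(.0741,-.018,.078),shelf(.0808,-.0887,.078)]).round(0).tolist())
m=((f.max(2)<60)*255).astype(np.uint8);m[260:]=0
for k in sorted(cv2.findContours(m,0,2)[0],key=cv2.contourArea)[-4:]: print(cv2.contourArea(k),np.round(cv2.minAreaRect(k)[0]),np.round(cv2.boxPoints(cv2.minAreaRect(k))).tolist())"
```

```text
clock: 18.6
tool_pos: [0.6911, -0.0958, 0.1517]
tcp_rot: [2.463, 1.936, 0.01]
contact_force: [0.1, -0.0, -0.6]
width: 0.0403
shelf [108.6 -56.  151.7] face [211.5 -56.   35.7] F [ 0.1 -0.  -0.6] w 0.0403 rotV [ 0.011  0.001 -0.002]
(array([ 0.1 , -0.53,  6.17]), array([ 0.011,  0.001, -0.002]))
module corners pred [[217.0, 97.0], [334.0, 88.0], [338.0, 184.0], [225.0, 194.0]]
1468.5 [131.  91.] [[98.0, 75.0], [155.0, 64.0], [163.0, 107.0], [106.0, 118.0]]
4341.0 [275. 141.] [[212.0, 96.0], [329.0, 86.0], [338.0, 186.0], [221.0, 196.0]]
4424.5 [260. 214.] [[169.0, 209.0], [342.0, 173.0], [352.0, 220.0], [178.0, 256.0]]
4429.5 [ 70. 214.] [[0.0, 259.0], [0.0, 169.0], [139.0, 169.0], [139.0, 259.0]]
```

The module mask matches the predicted corners within 5 px, so it is undisturbed. Descend, push and tip.

```bash
python3 -m pendant '[[0.1,-0.5,1.5,0.011,0,0,0.53],[0.1,-0.5,3,0.011,0,0,0.53],[0.1,-0.5,4.5,0.011,0,0,0.53],[0.1,-0.5,5.5,0.011,0,0,0.53],[0.1,-0.5,6.15,0.011,0,0,0.53]]'>/dev/null
python3 -m pendant '[[0,0,0,0,0,0,0.53],[0,0,0,0,0,0,0.53],[0,0,0,0,0,0,0.53],[0,-0.3,0,0,0,0,0.53],[0,-0.6,0,0,0,0,0.53]]'
python3 -m pendant '[[0,-0.4,0,0,0,0,0.53],[0,-0.8,0,0,0,0,0.53],[0,-1.2,0,0,0,0,0.53],[0,-1.6,0,0,0,0,0.53],[0,-2,0,0,0,0,0.53]]'
python3 -m pendant '[[0,-0.4,0,0,0,0,0.53],[0,-0.8,0,0,0,0,0.53],[0,-1.2,0,0,0,0,0.53],[0,-1.6,0,0,0,0,0.53],[0,-1.8,0,0,0,0,0.53]]'
python3 -c "
from go import *
where()
s=readout.state();f=grab_frame('wrist');cv2.imwrite('pics/w11.png',f)
m=((f.max(2)<60)*255).astype(np.uint8);m[275:]=0
c=cam('wrist',s)
for k in sorted(cv2.findContours(m,0,2)[0],key=cv2.contourArea)[-3:]:
  b=cv2.boxPoints(cv2.minAreaRect(k));print(cv2.contourArea(k),np.round(b).tolist(),((onz(c,b,.078)-D['O'])@D['A']*1e3).round(0)[:,:2].tolist())"
```

```text
clock: 19.65
tool_pos: [0.6811, -0.0932, 0.0897]
tcp_rot: [-2.471, -1.94, 0.001]
contact_force: [-0.3, 0.5, -0.6]
width: 0.04
clock: 20.15
tool_pos: [0.6616, -0.0883, 0.0894]
tcp_rot: [-2.471, -1.94, 0.001]
contact_force: [2.1, 0.2, 0.9]
width: 0.0404
clock: 20.65
tool_pos: [0.6437, -0.084, 0.0892]
tcp_rot: [-2.47, -1.939, 0.002]
contact_force: [1.2, -0.7, 1.5]
width: 0.0399
shelf [ 59.8 -55.6  89.2] face [140.8 -55.6  -0.3] F [ 1.2 -0.7  1.5] w 0.0399 rotV [-0.002  0.001 -0.003]
5705.0 [[-0.0, 0.0], [129.0, 0.0], [129.0, 91.0], [0.0, 91.0]] [[-64.0, -167.0], [-59.0, -112.0], [-25.0, -115.0], [-28.0, -172.0]]
8807.5 [[46.0, 109.0], [151.0, 107.0], [153.0, 223.0], [49.0, 225.0]] [[-20.0, -152.0], [-19.0, -107.0], [30.0, -111.0], [31.0, -161.0]]
9307.5 [[196.0, 124.0], [364.0, 124.0], [364.0, 274.0], [196.0, 274.0]] [[-12.0, -88.0], [-12.0, -20.0], [55.0, -15.0], [55.0, -93.0]]
```

```bash
python3 -m pendant '[[0,-0.25,0,0,0,0,0.53],[0,-0.5,0,0,0,0,0.53],[0,-0.75,0,0,0,0,0.53],[0,-1,0,0,0,0,0.53],[0,-1.2,0,0,0,0,0.53]]'|grep force
python3 -m pendant '[[0,-0.2,0,0,0,0,0.53],[0,-0.4,0,0,0,0,0.53],[0,-0.6,0,0,0,0,0.53],[0,-0.8,0,0,0,0,0.53],[0,-1,0,0,0,0,0.53]]'|grep force
python3 -m pendant '[[0,0.5,-0.5,0,0,0,0.53],[0,1.5,-2,0,0,0,0.53],[0,2.3,-3.7,-0.13,0,0,0.53],[0,2.3,-3.7,-0.28,0,0,0.53],[0,2.3,-3.7,-0.434,0,0,0.53]]'|grep force
python3 -m pendant '[[0,0,0,0,0,0,0.53],[0,0,0,0,0,0,0.53],[0,0,0,0,0,0,0.53],[0,0,0,0,0,0,0.53],[0,0,0,0,0,0,0.53]]'|grep force
python3 -c "
from go import *
where();print(tooldelta(face(.130,-.054,.024),G))
s=readout.state();f=grab_frame('wrist');cv2.imwrite('pics/w12.png',f)
"
```

```text
contact_force: [1.5, 0.3, 0.7]
contact_force: [0.9, -0.2, 1.4]
contact_force: [0.2, -0.4, -1.5]
contact_force: [-0.3, -0.4, 0.1]
shelf [ 63.9 -55.7 126.4] face [160.3 -55.7  31.6] F [-0.3 -0.4  0.1] w 0.0403 rotV [ 0.392  0.001 -0.003]
(array([ 0.17, -2.99,  0.9 ]), array([-0.044,  0.002, -0.003]))
```

View pics/w12.png

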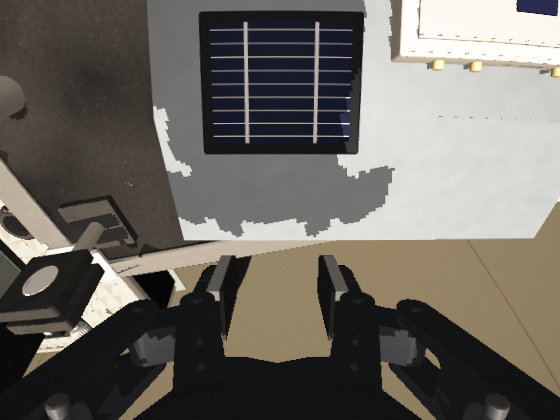

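```bash
python3 -c "
from go import *
s=readout.state();c=cam('wrist',s)
p=onplane(c,[(201,12),(363,12),(358,152),(205,153)],face(0,0,.012),D['F'][:,2]);print('face hyp',((p-D['Of'])@D['F']*1e3).round(1).tolist())
p=onz(c,[(201,12),(363,12),(358,152),(205,153)],.078);print('shelf hyp',((p-D['O'])@D['A']*1e3).round(1).tolist())"
```

```text
face hyp [[40.9, -87.3, 12.0], [41.0, -19.3, 12.0], [99.5, -19.0, 12.0], [99.8, -88.1, 12.0]]
shelf hyp [[-37.7, -83.2, 78.0], [-37.5, -23.9, 78.0], [19.6, -17.6, 78.0], [20.0, -89.4, 78.0]]
```

The module also lies flat on the face: on that plane its corners give 69 x 59 mm, spanning x 41–100 mm. Now the down-slope push.

```bash
python3 -m pendant '[[0.2,-0.5,0.9,-0.044,0,0,0.53],[0.2,-1,0.9,-0.044,0,0,0.53],[0.2,-1.6,0.9,-0.044,0,0,0.53],[0.2,-2.2,0.9,-0.044,0,0,0.53],[0.2,-3,0.9,-0.044,0,0,0.53]]'|grep force
python3 -m pendant '[[0,-0.5,0,0,0,0,0.53],[0,-1,0,0,0,0,0.53],[0,-1.5,0,0,0,0,0.53],[0,-2,0,0,0,0,0.53],[0,-2.5,0,0,0,0,0.53]]'|grep force
python3 -m pendant '[[0,-0.5,0,0,0,0,0.53],[0,-1,0,0,0,0,0.53],[0,-1.5,0,0,0,0,0.53],[0,-2,0,0,0,0,0.53],[0,-2.5,0,0,0,0,0.53]]'|grep force
python3 -c "
from go import *
where();print(tooldelta(face(.0715,-.054,.024),G))"
```

```text
contact_force: [-0.1, -0.8, 0.6]
contact_force: [0.4, -0.4, 0.3]
contact_force: [1.0, 0.6, -0.2]
shelf [ -8.3 -53.4  84.5] face [ 77.2 -53.4  24.2] F [ 1.   0.6 -0.2] w 0.0401 rotV [ 0.435  0.001 -0.003]
(array([-0.06, -0.57,  0.02]), array([-0.001,  0.002, -0.003]))
```

```bash
python3 -m pendant '[[0,-0.1,0,0,0,0,0.53],[0,-0.2,0,0,0,0,0.53],[0,-0.3,0,0,0,0,0.53],[0,-0.4,0,0,0,0,0.53],[0,-0.5,0,0,0,0,0.53]]'|grep force
python3 -m pendant '[[0,-0.05,0,0,0,0,0.53],[0,-0.1,0,0,0,0,0.53],[0,-0.15,0,0,0,0,0.53],[0,-0.2,0,0,0,0,0.53],[0,-0.2,0,0,0,0,0.53]]'|grep force
python3 -c "
from go import *
where()
s=readout.state();f=grab_frame('wrist');cv2.imwrite('pics/w13.png',f)
c=cam('wrist',s);print('if seated:',proj(c,[face(0,-.089,.012),face(0,-.019,.012),face(.06,-.019,.012),face(.06,-.089,.012)]).round(0).tolist())
g=cv2.cvtColor(f,cv2.COLOR_BGR2GRAY)
for u in(215,270,320): print(u,[int(v) for v in g[98:150:2,u]])"
```

```text
contact_force: [0.2, -0.3, -0.7]
contact_force: [0.7, 0.0, 0.5]
shelf [-14.  -53.4  81.9] face [ 70.8 -53.4  24.2] F [0.7 0.  0.5] w 0.04 rotV [ 0.436  0.001 -0.003]
if seated: [[190.0, 126.0], [360.0, 126.0], [351.0, 260.0], [200.0, 260.0]]
215 [23, 25, 25, 26, 26, 22, 24, 24, 62, 83, 94, 95, 87, 14, 15, 18, 16, 19, 17, 15, 16, 18, 35, 61, 15, 16]
270 [26, 24, 28, 32, 25, 24, 21, 28, 73, 88, 93, 96, 83, 9, 19, 13, 13, 18, 18, 16, 19, 18, 50, 54, 18, 17]
320 [25, 26, 27, 28, 30, 24, 27, 24, 70, 87, 92, 91, 86, 11, 12, 19, 20, 17, 19, 14, 15, 16, 65, 34, 13, 19]
```

```bash
python3 -m pendant '[[0,-0.05,0,0,0,0,0.53],[0,-0.1,0,0,0,0,0.53],[0,-0.15,0,0,0,0,0.53],[0,-0.2,0,0,0,0,0.53],[0,-0.2,0,0,0,0,0.53]]'|grep force
python3 -m pendant '[[0,-0.03,0,0,0,0,0.53],[0,-0.06,0,0,0,0,0.53],[0,-0.1,0,0,0,0,0.53],[0,-0.1,0,0,0,0,0.53],[0,-0.1,0,0,0,0,0.53]]'|grep force
python3 -c "
from go import *
where()"
```

```text
contact_force: [4.9, 0.0, 1.6]
contact_force: [5.8, -0.7, 2.0]
shelf [-14.4 -53.3  82.1] face [ 70.6 -53.3  24.6] F [ 5.8 -0.7  2. ] w 0.0401 rotV [ 0.44   0.001 -0.003]
```

Module seated, with the same stall at x = 70.6 mm. I retreat and check from a distance.

```bash
python3 -m pendant '[[0,0.5,0,0,0,0,0.53],[0,1.5,-1,0,0,0,0.53],[0,2,-4,0,0,0,0.53],[0,1,-8,0,0,0,0.53],[0,-1,-12,0,0,0,0.53]]'|grep clock
python3 -m pendant '[[2,-2,-3,0.14,0,0,0.53],[4,-4,-6,0.28,0,0,0.53],[5,-6,-8,0.43,0,0,0.53],[5,-6,-8,0.43,0,0,0.53],[5,-6,-8,0.43,0,0,0.53]]'
python3 -m pendant '[[0,0,0,0,0,0,0.53],[0,0,0,0,0,0,0.53],[0,0,0,0,0,0,0.53],[0,0,0,0,0,0,0.53],[0,0,0,0,0,0,0.53]]'|grep force
python3 - <<'E'
from go import *
s=readout.state();f=grab_frame('wrist');cv2.imwrite("pics/w14r.png",f);np.savez('s14.npz',tool_pos=s['tool_pos'],tcp_rot=s['tcp_rot'])
where()
c=cam('wrist',s)
H=proj(c,[face(0,-.002,.013),face(0,.098,.013),face(.06,.098,.013),face(.06,-.002,.013)])
M_=proj(c,[face(0,-.089,.012),face(0,-.019,.012),face(.06,-.019,.012),face(.06,-.089,.012)])
print(H.round(0).tolist(),M_.round(0).tolist())
a=cv2.resize(f,(800,600));cv2.imwrite("pics/w14.png",a)
E
```

```text
clock: 26.8
clock: 27.3
tool_pos: [0.4378, 0.0201, 0.2321]
tcp_rot: [2.468, 1.939, 0.001]
contact_force: [0.1, 1.2, -0.5]
width: 0.0399
contact_force: [-0.5, -0.4, 0.3]
shelf [-164.7   -3.   232.3] face [ -2.1  -3.  224.2] F [-0.2 -0.4 -0. ] w 0.0404 rotV [ 0.005  0.001 -0.003]
[[278.0, 277.0], [369.0, 277.0], [371.0, 333.0], [279.0, 334.0]] [[200.0, 277.0], [263.0, 277.0], [263.0, 333.0], [198.0, 333.0]]
```

View pics/w14.png

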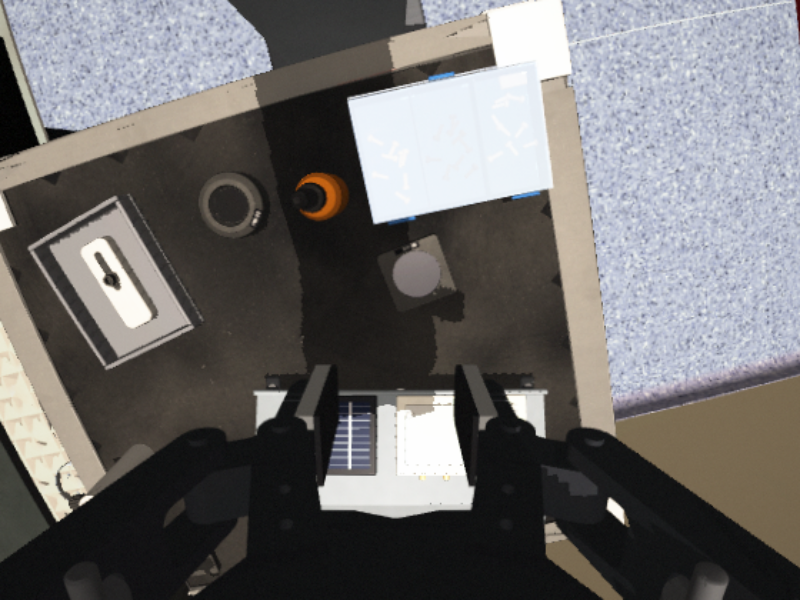

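In this last view the clamp is flat in the tray at (120,282), screw up. The module's back edge and right edge (row 475, column 376) and the holder's back and left edges (row 475, column 397) match the seated predictions within about 1 raw pixel. The bystanders are unmoved and the robot is clear, so I hand in.

```bash
python3 -c "
from rig import sign_off;print(sign_off())"
```

```text
the job is handed in; nothing more can be done
None
```

The job is done and handed in at about 28 s of the 69 s allowed; `sign_off` reports no verdict.

- **Clamp:** I pinched it across its 26 mm sides and laid it in the middle of the tray. The last picture shows it flat with the screw up.
- **Holder and module:** I squared each one with two fingers and pushed it off the shelf until it tipped onto the sloping face. I then pushed it down to the lip with the tool square to the face. Both stalled at the same tool position, with the contact force rising to about 5–6 N.

**Last checks:**
- The visible edges of both pieces match the seated position within about 1 pixel.
- On the face, the holder spans about -2 to 98 mm across and the module about -89 to -19 mm, so they sit side by side within its width.
- Bystanders in view (parts case, sensor, bottle and filter) looked unmoved. The post and mirror were mostly hidden behind the gripper in that view; nothing I did went near them.
- The robot is clear of everything.

No check failed. Two measurements disagreed along the way:
- One tray reading was 6 mm off because the arm was still settling; I put it down to that and used the earlier reading.
- My first estimate of the holder's position was off by a few millimetres; I measured it again from close by before pushing.

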